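# Hold a sample tube down in a touch mixer

### The job

Mix the capped sample tube: press the blue start button on the mixer fully down and let it come back up, then take the tube out of the wooden rack and stand it upright in the mixer's black cup. Gripping the tube, push cup and tube down until the fixed collar stands at about the middle of the green band on the cup's stem (about 9 mm down, half its travel, never to the bottom stop), keep it there for three seconds and finish while still holding it down. Leave the rack and the other things on the bench where they are.

Things in the scene. Friction and masses are not known exactly. Their poses are not given: they have to be found in the camera images.
- mixer: Touch mixer, fixed: white box with lower grey front panel, 175 (x) x 120 (y) mm. Origin on the bench under it, -x is its front, z up. White top (x -35 to +80 mm) 56 mm high, front panel (x -95 to -35 mm) 36 mm. Cup axis at x = +25 mm, y = 0; button at x = -62 mm, y = 0. The black dial at y = -34 mm is a dummy. It may stand left or right, the rack on the other side.
- start (a joint): Travel of the blue start button in m: 0 = up, 0.005 = fully down; about 1.5 N to begin, 5 N fully down; springs back when let go. It counts as fully down above 0.0042 and as released below 0.001.
- start_top (a point): Centre of the top face of the blue start button: a cap of 26 mm diameter in a black round housing of 42 mm diameter; it is pressed straight down. At rest 57 mm above the bench (9 mm above its housing).
- cup (a joint): Travel of the sprung cup in m, straight down: 0 = up, 0.018 = bottom stop. Spring: 3 N at the start, then 0.4 N per mm (6.6 N at 9 mm, 10.2 N at the stop). It works between 0.005 and 0.013, the green band.
- cup_floor (a point): Centre of the inner floor of the black cup, where the tube's foot stands: at rest 86 mm above the bench, sinking with the cup. Inside a funnel, 36 mm diameter at the rim, 20 mm at the floor, 18 mm deep; outside 46 mm. The stem under it (25 mm diameter) is marked from the black collar up: 5 mm grey, 8 mm green, 5 mm red; it sinks into the fixed collar (top 62 mm above the bench).
- cup_rim (a point): Centre of the cup's open rim, 18 mm above its inner floor; at rest 104 mm above the bench.
- tube: Capped sample tube, loose, 92 mm tall, about 20 g: stem 14 mm diameter, pale blue-grey cap 17 mm diameter on the upper 22 mm. Origin at the centre of its foot, z along the tube to the cap. The only tube in the wooden rack, standing upright with its foot 16 mm above the bench, so the cap sticks out over the rack's top. It stands in a white sleeve (17 mm bore, 78 mm above the bench at its top), with 1.5 mm of play all round.
- tube_cap (a point): Middle of the tube's cap, 85 mm above the foot (7 mm below the cap's top): where to grip it.
- rack: Wooden tube rack, loose, 233 mm long (its x) x 60 mm wide (its y) x 78 mm high, origin under its centre on the bench. Its length runs roughly across the bench (along world y). Bystander: leave it within 40 mm of its place.
- timer: White lab timer, 62 x 62 x 19 mm, loose, on the left; origin under its centre. Bystander, not to be shifted by more than 40 mm.
- micro_rack: Orange rack with small coloured microtubes, 60 x 90 x 38 mm, loose, on the left in front of the tall brown analyser (which fills the bench left of y = 0.25 m from x = 0.53 m back: swing the arm clear of it); origin under its centre. Bystander, not to be shifted by more than 40 mm.
- label_roll: Roll of white labels lying flat, 60 mm diameter, 26 mm high, loose, at the back between the machines; origin under its centre. Bystander, not to be shifted by more than 40 mm.
- petri: Petri dish, 59 mm diameter, 14 mm high, loose, at the back right; origin under its centre. Bystander, not to be shifted by more than 40 mm.

How it is judged:
By the outcome, as a careful person would: the job done as asked, in the order asked, and still so for the second after the job is handed in, while the arm keeps its last pose, push and grip.
It also fails if it takes over 64 s, if anything falls off the work surface, if the arm or the gripper's body presses on something with over 40 N, if the wrist force passes 120 N, or if a joint passes its speed limit or range.

### The arm

A 7-joint arm with a two-finger parallel gripper is mounted at the origin on a cart in front of the work surface, level with it; the furniture and walls round the work are solid. World frame = base frame: x ahead of the robot, y to its left, z up, the work surface at z = 0. Lengths are in mm, angles in rad, forces in N, time in s.
With the tool pointing down it reaches from about 425 to 875 mm from the base axis. Payload 4.7 kg.
Tool frame: the origin (TCP) lies on the centre line of the jaws, within the pads' length; the fingertips stand 17 mm ahead of it and the grasp point (between the pads) lies 2 mm behind it (ctrl.tip_extent is the distance from the TCP to the fingertips, in mm); y points along the fingers, x is the direction in which the jaws open and shut, and the axes are right-handed (so a half turn about y gives the same grasp; the last joint's range is limited). The gripper opens to 87 mm and grips with 3 to 60 N. Pads are 19 mm wide; open, the fingers measure 117 mm over their backs; the gripper's body (75 mm by 190 mm) begins 51 mm behind the grasp point.
Start: joints at [-1.265, 0.321, -0.07, 1.45, 0.023, 1.371, -0.057], TCP at [187.016, 622.534, 239.587] pointing down, gripper open.
Joint ranges: [-2.86, 2.86], [-0.3, 2.09], [-1.38, 1.24], [0.06, 2.45], [-1.56, 4.7], [0.09, 2.05], [-2.69, 2.69]. Speed limits (rad/s): [2.57, 2.57, 3.14, 3.14, 3.14, 3.14, 3.14].

### API

Orientations are given as a unit quaternion [x, y, z, w].
In Python, from rig import ctrl, cams gives the robot as it stands.
- The arm moves only by the tool send_rows, never from a script. Its argument "commands" is a list of rows, each a list of 4 numbers: the shift along the tool's x, y, z in mm, then the turn about the tool's y in degrees. A call has 1 to 20 rows; each row shifts and turns the commanded pose from where the row before left it, along the tool's axes as they then stand; what a row does not reach is not made up. A row lasts 1/12 s, in which the tool goes at most 41.7 mm and 7.16 degrees, less where a joint would pass 70% of its speed; a pose out of reach is approached as far as the arm can. A call with a gripper value outside its range is refused whole. "jaw" is the finger opening in mm, from 0 to 87, set as the call begins (left out, the last holds). The fingers move at their own pace and stop on an object; "grip_force" is the grip in N (left out, the last holds). Time passes only in rows, so rows that do not move let the fingers close. It gives the time, the measured TCP pose, the force and the opening at its end, in the units of the state.
- ctrl.sense(): the state, without advancing time (a new reading comes with each control period).
- cams.get_image(name): name is "scene" or "top"; returns a dict with "img" (420x560x3 uint8, red, green, blue), "vertical_fov" (degrees; the focal length in pixels is half the picture's height over the tangent of half this angle, whatever the lens; pixels are square), "cx", "cy" (the principal point, pixels), "eye" and "attitude" of the camera in the world. Camera axes: x right, y down, z forward; pixel columns grow to the right and rows downward; lengths in mm; the calibration is good to about 2 mm. A picture is of the moment at which its call begins. There is no depth.
- ctrl.sign_off(): hands the job in, once; it reports no verdict.
The state is a dict: "time_s": time; "qpos": joint angles; "joint_vel": joint speeds; "tau": joint torques, N m; "position": TCP position; "tool_rot": TCP orientation; "force": force on the tool from outside, world axes, zero at the start; "torque": the same for the moment, N m; "width": opening from 0.0 (shut) to 1.0 (fully open).
Only numpy, scipy, OpenCV 4.12 (cv2) and the standard library are available. Lean on these libraries where they do the work, as an engineer would, in place of code of your own. Each camera call takes 0.05 s, during which the arm holds its last target.

## Working session

There is one attempt and no reset: what is moved stays moved. The work goes in short steps, Python scripts to look and compute and a tool call to move; the robot and the scene stay as the last step left them, time stands still between calls to the robot, and variables do not carry over. Pictures are saved under pics/ and viewed, and the job is handed in when it is done.

Besides the shell and the picture viewer there is one more tool, called after ">>>" as name(argument=value, ...), one argument or row to a line, values as JSON. send_rows: Moves the arm, as the interface text tells. Its arguments: {"type":"object","properties":{"commands":{"type":"array","items":{"type":"array","items":{"type":"number"}}},"jaw":{"type":"number"},"grip_force":{"type":"number"}},"required":["commands"]}

```bash
mkdir -p pics; ls; python3 - <<'E'
from rig import ctrl,cams
import cv2,numpy as np
s=ctrl.sense();print(s, ctrl.tip_extent)
for n in("scene","top"):
    d=cams.get_image(n);cv2.imwrite(f"pics/{n}0.png",d["img"][:,:,::-1]);print(n,{k:v for k,v in d.items() if k!="img"})
E
```

```text
pics
{'time_s': 0.0, 'qpos': array([-1.26487127,  0.3218387 , -0.07010017,  1.45167624,  0.02262452,
        1.37078888, -0.05690726]), 'joint_vel': array([-7.62541907e-04, -8.83422917e-04, -2.34265671e-03, -8.39788496e-05,
        1.42264625e-03,  1.05926770e-03,  1.14804143e-03]), 'tau': array([-3.68707042e-04, -4.91285634e+01, -4.04180121e-01, -3.12533498e+01,
       -6.39615557e-02,  4.36364359e-02,  1.71364682e-04]), 'position': array([186.90098657, 622.00669448, 238.45079363]), 'tool_rot': array([ 0.56781353,  0.42148108, -0.42252118, -0.56693682]), 'force': array([0.06736385, 0.26918126, 0.82458585]), 'torque': array([-0.05972768,  0.00182692, -0.00860521]), 'width': 1.000868509296689} 17.0
scene {'vertical_fov': 45.72578546139162, 'cx': 278.9095584107001, 'cy': 206.1077580353148, 'eye': array([-446.35220047, -476.89488197,  887.22450748]), 'attitude': array([ 0.75760971, -0.45140756,  0.23473212, -0.40885152])}
top {'vertical_fov': 56.393085166164674, 'cx': 277.58179810632055, 'cy': 210.16298718473715, 'eye': array([ 392.02909537,   80.25151942, 1175.26992157]), 'attitude': array([-0.69800985,  0.71147956, -0.05963747,  0.05497685])}
```

View pics/scene0.png

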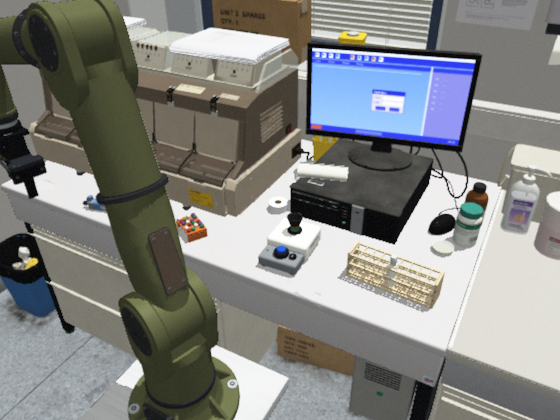

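View pics/top0.png

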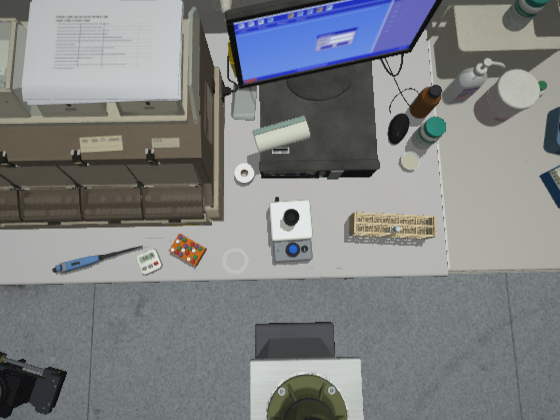

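```bash
cat > h.py <<'E'
from rig import ctrl,cams
import cv2,numpy as np
from scipy.spatial.transform import Rotation as R
class Cam:
    def __init__(s,n):
        d=cams.get_image(n);s.img=d["img"];s.e=np.array(d["eye"]);s.R=R.from_quat(d["attitude"]).as_matrix()
        s.f=s.img.shape[0]/2/np.tan(np.radians(d["vertical_fov"]/2));s.cx=d["cx"];s.cy=d["cy"]
    def ray(s,u,v):
        r=s.R@np.array([(u-s.cx)/s.f,(v-s.cy)/s.f,1]);return r/np.linalg.norm(r)
    def plane(s,u,v,z):
        r=s.ray(u,v);return s.e+r*(z-s.e[2])/r[2]
    def proj(s,p):
        c=s.R.T@(np.array(p)-s.e);return c[:2]/c[2]*s.f+[s.cx,s.cy]
def tri(a,pa,b,pb):
    A=np.zeros((3,3));y=np.zeros(3)
    for c,p in((a,pa),(b,pb)):
        r=c.ray(*p);P=np.eye(3)-np.outer(r,r);A+=P;y+=P@c.e
    return np.linalg.solve(A,y)
def blobs(c,lo,hi,amin=15):
    h=cv2.cvtColor(c.img,cv2.COLOR_RGB2HSV);m=cv2.inRange(h,np.array(lo),np.array(hi))
    n,l,st,ce=cv2.connectedComponentsWithStats(m)
    return [(tuple(ce[i].round(2)),tuple(st[i])) for i in range(1,n) if st[i][4]>=amin]
def toolR():
    s=ctrl.sense();return R.from_quat(s["tool_rot"]).as_matrix()
E
python3 - <<'E'
from h import *
print(toolR().round(4))
for n in("scene","top"):
    c=Cam(n);cv2.imwrite(f"pics/{n}1.png",cv2.resize(c.img[:,:,::-1],(800,600),interpolation=2))
    print(n,c.R.round(3).tolist())
    print(blobs(c,(100,130,60),(130,255,255)))
E
```

```text
[[ 2.877e-01 -4.000e-04 -9.577e-01]
 [ 9.577e-01 -1.600e-03  2.877e-01]
 [-1.700e-03 -1.000e+00 -1.000e-04]]
scene [[0.482, -0.492, 0.725], [-0.876, -0.258, 0.408], [-0.013, -0.831, -0.555]]
[((np.float64(395.39), np.float64(64.61)), (np.int32(311), np.int32(51), np.int32(165), np.int32(54), np.int32(1854))), ((np.float64(390.4), np.float64(91.81)), (np.int32(372), np.int32(89), np.int32(34), np.int32(7), np.int32(136))), ((np.float64(310.12), np.float64(117.92)), (np.int32(310), np.int32(106), np.int32(2), np.int32(23), np.int32(26))), ((np.float64(380.45), np.float64(107.77)), (np.int32(376), np.int32(107), np.int32(9), np.int32(3), np.int32(22))), ((np.float64(393.73), np.float64(109.14)), (np.int32(390), np.int32(108), np.int32(9), np.int32(3), np.int32(22))), ((np.float64(390.8), np.float64(134.82)), (np.int32(321), np.int32(125), np.int32(139), np.int32(21), np.int32(819))), ((np.float64(280.96), np.float64(249.41)), (np.int32(276), np.int32(246), np.int32(11), np.int32(8), np.int32(71))), ((np.float64(31.23), np.float64(295.76)), (np.int32(1), np.int32(276), np.int32(54), np.int32(40), np.int32(1234)))]
top [[-0.02, -0.987, 0.161], [-1.0, 0.018, -0.008], [0.005, -0.162, -0.987]]
[((np.float64(309.16), np.float64(38.8)), (np.int32(233), np.int32(0), np.int32(178), np.int32(84), np.int32(7840))), ((np.float64(342.17), np.float64(43.11)), (np.int32(337), np.int32(42), np.int32(11), np.int32(3), np.int32(18))), ((np.float64(326.21), np.float64(46.58)), (np.int32(321), np.int32(45), np.int32(11), np.int32(4), np.int32(19))), ((np.float64(551.44), np.float64(187.19)), (np.int32(541), np.int32(172), np.int32(19), np.int32(36), np.int32(281))), ((np.float64(292.74), np.float64(248.68)), (np.int32(288), np.int32(244), np.int32(10), np.int32(10), np.int32(72)))]
```

```bash
python3 - <<'E'
from h import *
a=Cam("scene");b=Cam("top")
z=lambda c,x,y,w,h,k:cv2.resize(c.img[y:y+h,x:x+w,::-1],None,fx=k,fy=k,interpolation=cv2.INTER_CUBIC)
cv2.imwrite("pics/zs.png",z(a,250,195,200,110,4))
cv2.imwrite("pics/zt.png",z(b,240,180,200,100,4))
p=tri(a,(280.96,249.41),b,(292.74,248.68));print(p,a.plane(280.96,249.41,57),b.plane(292.74,248.68,57))
E
```

```text
[463.21497217  30.11978092  52.51516804] [458.14617579  27.63202588  57.        ] [463.09078423  30.06940962  57.        ]
```

View pics/zs.png

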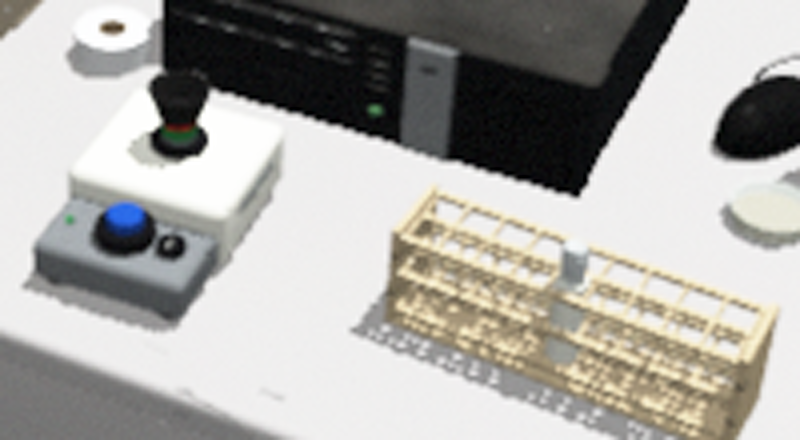

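View pics/zt.png

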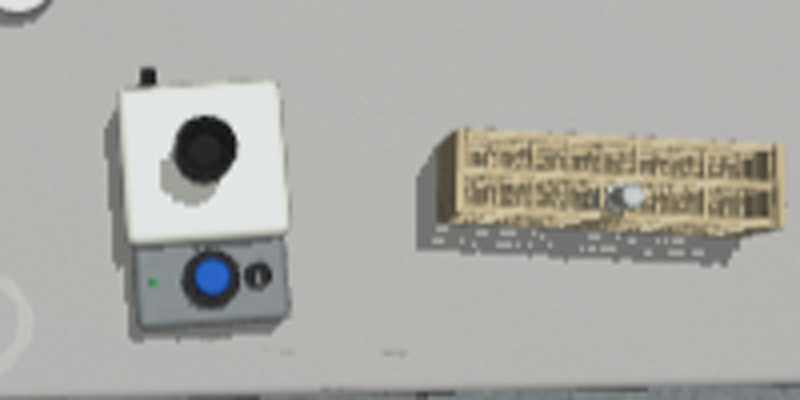

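```bash
python3 - <<'E'
from h import *
a=Cam("scene");b=Cam("top")
def roi(c,x,y,w,h,f):
    im=c.img[y:y+h,x:x+w].astype(int);m=f(im).astype(np.uint8)
    n,l,st,ce=cv2.connectedComponentsWithStats(m)
    for i in range(1,n):
        if st[i][4]>12:
            cn,_=cv2.findContours((l==i).astype(np.uint8),0,1)
            print('  ',(ce[i]+[x,y]).round(2),(st[i][:4]+[x,y,0,0]).tolist(),st[i][4],[tuple(np.round(q,1)) if hasattr(q,'__len__') else q for q in (cv2.fitEllipse(cn[0]) if len(cn[0])>4 else ())])
dark=lambda im:im.max(2)<75
print('cup scene');roi(a,278,208,36,30,dark)
print('cup top');roi(b,275,200,35,30,dark)
blue=lambda im:(im[:,:,2]-im[:,:,0]>60)
print('btn scene');roi(a,265,238,35,25,blue);print('btn top');roi(b,280,240,25,20,blue)
capm=lambda im:(im[:,:,2]-im[:,:,0]>-8)&(im.min(2)>100)
print('cap scene');roi(a,386,250,16,20,capm)
print('cap top');roi(b,385,222,22,16,capm)
print(b.img[224:235,388:406].tolist().__len__())
for r in range(222,236): print(r,[ '%d/%d'%(p[0],int(p[2])-int(p[0])) for p in b.img[r,386:404].tolist()])
E
```

```text
cup scene
   [298.71 217.89] [288, 208, 26, 27] 413 [(np.float64(21.2), np.float64(10.6)), (np.float64(21.9), np.float64(30.4)), 40.81245422363281]
cup top
   [290.83 216.87] [284, 209, 15, 17] 196 [(np.float64(15.8), np.float64(16.9)), (np.float64(14.3), np.float64(15.6)), 12.832579612731934]
btn scene
   [280.83 249.05] [276, 245, 10, 9] 66 [(np.float64(15.8), np.float64(11.0)), (np.float64(7.7), np.float64(9.1)), 96.03640747070312]
btn top
   [292.65 248.64] [289, 244, 9, 10] 66 [(np.float64(12.7), np.float64(8.6)), (np.float64(8.1), np.float64(8.7)), 167.08309936523438]
cap scene
   [393.92 257.12] [386, 250, 16, 18] 169 [(np.float64(7.6), np.float64(6.8)), (np.float64(14.4), np.float64(18.0)), 6.9159159660339355]
cap top
   [396.88 228.12] [392, 226, 9, 6] 33 [(np.float64(11.5), np.float64(6.2)), (np.float64(4.8), np.float64(8.2)), 100.69441986083984]
11
222 ['154/-41', '171/-45', '140/-37', '131/-34', '165/-44', '136/-35', '128/-35', '151/-40', '124/-33', '143/-38', '164/-44', '131/-36', '123/-32', '181/-48', '124/-33', '146/-38', '128/-34', '108/-28']
223 ['202/-54', '185/-49'
[... 1805 characters left out ...]
9', '137/-21', '129/-27', '129/-30', '172/-46', '139/-38', '134/-36', '134/-35', '113/-29']
233 ['204/-50', '204/-49', '211/-44', '207/-45', '151/-33', '145/-36', '125/-30', '123/-28', '125/-29', '116/-30', '190/-47', '179/-48', '179/-49', '176/-47', '162/-43', '166/-45', '167/-45', '156/-43']
234 ['185/-35', '184/-37', '183/-37', '175/-46', '125/-32', '121/-32', '120/-31', '135/-36', '125/-34', '139/-36', '181/-49', '187/-50', '188/-51', '198/-54', '203/-55', '194/-52', '194/-52', '192/-53']
235 ['109/-28', '110/-28', '110/-28', '100/-26', '119/-31', '111/-28', '120/-32', '144/-37', '125/-33', '164/-45', '163/-45', '165/-44', '167/-45', '188/-51', '193/-52', '189/-44', '173/-41', '186/-43']
```

```bash
python3 - <<'E'
from h import *
a=Cam("scene");b=Cam("top")
print(range(386,402))
for r in range(250,272): print(r,[ '%d/%d'%(p[0],int(p[2])-int(p[0])) for p in a.img[r,386:402].tolist()])
p=b.plane(398.1,228.7,108);print(p,a.proj(p),a.proj(p-[0,0,22]))
p=b.plane(290.9,216.9,104);print('cup',p,a.proj(p), 'button',b.plane(292.7,248.65,57),a.plane(280.9,249.2,57))
E
```

```text
range(386, 402)
250 ['240/-3', '240/-1', '239/-1', '239/-1', '240/-1', '239/-1', '239/0', '240/-1', '240/-1', '239/-1', '239/-1', '239/-1', '240/-1', '239/-1', '239/0', '239/-1']
251 ['241/-12', '242/-9', '242/-6', '240/-2', '240/-1', '239/-1', '240/-1', '240/-1', '239/-1', '240/-1', '240/-1', '240/-1', '239/-1', '239/-1', '240/-2', '240/-1']
252 ['236/-42', '245/-26', '245/-20', '242/-11', '240/-5', '240/-4', '240/-2', '239/0', '239/-1', '240/-1', '241/-1', '240/-1', '240/-2', '240/-1', '240/-2', '239/-1']
253 ['187/-45', '225/-48', '234/-47', '238/-41', '244/-22', '245/-15', '243/-13', '241/-7', '240/-2', '239/-1', '241/-1', '240/-1', '239/0', '239/-1', '240/-1', '239/-1']
254 ['199/-12', '179/-14', '164/-27', '191/-47', '225/-49', '239/-36', '244/-16', '244/-6', '241/-2', '240/-2', '240/-3', '240/-3', '240/-1', '239/-1', '239/-1', '239/0']
255 ['240/-1', '235/-3', '221/-8', '188/-16', '161/-17', '219/-9', '242/1', '245/2', '245/0', '241/-1', '241/-5', '242/-11', '241/-10', '242/-6', '239/-2', '240/-1']
256 ['241/-2', '240/-1', '240/-1', '235/-3', '204/-5', '228/3', '244/3', '245/3
[... 2213 characters left out ...]
9', '228/-41', '226/-45', '226/-25', '234/-4', '232/-5', '217/-31', '196/-34']
270 ['156/-38', '155/-32', '144/-24', '131/-19', '128/-22', '143/-32', '185/-48', '225/-49', '235/-48', '244/-41', '239/-42', '237/-22', '243/-10', '244/-17', '236/-39', '230/-20']
271 ['167/-38', '148/-27', '137/-12', '143/-3', '147/-8', '146/-14', '138/-20', '126/-24', '151/-37', '217/-52', '232/-51', '234/-48', '245/-31', '247/-31', '239/-42', '238/-19']
[ 508.95770831 -258.16969235  108.        ] [393.57890537 255.87473289] [392.55657935 262.80566969]
cup [547.77546039  35.00665623 104.        ] [294.08819504 217.02080368] button [463.17814131  30.18112355  57.        ] [458.8514922   28.19884845  57.        ]
```

```bash
python3 - <<'E'
from h import *
a=Cam("scene");b=Cam("top")
cv2.imwrite("pics/c1.png",np.hstack([cv2.resize(a.img[203:241,276:316,::-1],None,fx=9.5,fy=9.5,interpolation=cv2.INTER_CUBIC),cv2.resize(b.img[198:236,272:312,::-1],None,fx=9.5,fy=9.5,interpolation=cv2.INTER_CUBIC)]))
im=b.img[195:245,265:318].astype(int);m=((im.min(2)>215)*255).astype(np.uint8)
cn,_=cv2.findContours(m,0,1);c=max(cn,key=cv2.contourArea)+np.array([265,195])
r=cv2.minAreaRect(c);print(r,cv2.boxPoints(r).tolist())
w=np.array([b.plane(u,v,56)[:2] for u,v in c[:,0]],np.float32);r=cv2.minAreaRect(w);print('world',r,cv2.boxPoints(r))
cv2.imwrite("pics/m.png",m)
E
```

```text
((290.63958740234375, 219.4542999267578), (35.908512115478516, 37.68968963623047), 85.91438293457031) [[270.5634460449219, 202.8883056640625], [308.1573791503906, 200.20303344726562], [310.7157287597656, 236.02029418945312], [273.1217956542969, 238.70556640625]]
world ((547.7113647460938, 33.881046295166016), (104.54329681396484, 108.8257827758789), 3.0664031505584717) [[492.60385   85.41985 ]
 [498.42526  -23.25012 ]
 [602.81885  -17.65776 ]
 [596.99744   91.012215]]
```

View pics/c1.png

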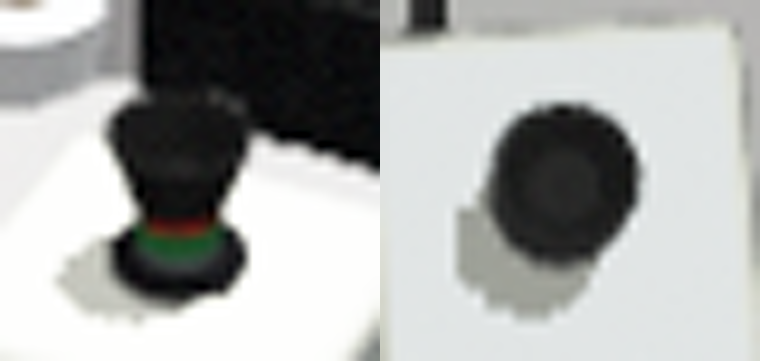

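>>> send_rows(
  commands=[
    [0, 0, 0, 6.66],
    [0, 0, 0, 6.66],
    [0, 0, 0, 6.66],
    [0, 0, 0, 6.66],
    [0, 0, 0, 6.66],
    [0, 0, 0, 6.66],
    [0, 0, 0, 6.66],
    [0, 0, 0, 6.66],
    [0, 0, 0, 6.66],
    [0, 0, 0, 6.66],
    [0, 0, 0, 6.68],
  ],
  jaw=0,
  grip_force=30,
)

```text
time_s: 1.52
position: [187.0, 622.6, 239.6]
tool_rot: [-0.707, 0.002, -0.002, 0.707]
force: [1.6, 0.4, -0.9]
width: 0.248
```

>>> send_rows(
  commands=[
    [10, 0, -10, 0],
    [20, 0, -20, 0],
    [20, 0, -25, 0],
    [20, 0, -25, 0],
    [20, 0, -25, 0],
    [20, 0, -25, 0],
    [20, 0, -25, 0],
    [20, 0, -25, 0],
    [20, 0, -28, 0],
    [20, 0, -28, 0],
    [15, 0, -28, 0],
    [15, 0, -28, 0],
    [10, 0, -28, 0],
    [5, 0, -28, 0],
    [5, 0, -28, 0],
    [5, 0, -28, 0],
    [5, 0, -28, 0],
    [5, 0, -28, 0],
    [5, 0, -28, 0],
    [5, 0, -28, 0],
  ],
)

```text
time_s: 3.18
position: [451.9, 104.0, 239.6]
tool_rot: [-0.707, -0.001, 0.001, 0.707]
force: [0.6, 0.1, -0.4]
width: 0.003
```

>>> send_rows(
  commands=[
    [4, 10, -25, 0],
    [4, 25, -25, 0],
    [3, 30, -19, 0],
    [0, 30, -5, 0],
    [0, 30, 0, 0],
    [0, 20, 0, 0],
    [0, 0, 0, 0],
    [0, 0, 0, 0],
  ],
)

```text
time_s: 3.85
position: [462.2, 31.6, 94.2]
tool_rot: [0.707, -0.0, -0.001, -0.707]
force: [1.2, -0.2, 0.3]
width: 0.003
```

```bash
python3 - <<'E'
from h import *
s=ctrl.sense();print(s["position"],s["force"],s["time_s"],toolR().round(3).tolist())
a=Cam("scene");b=Cam("top")
cv2.imwrite("pics/p1.png",np.hstack([cv2.resize(a.img[190:280,240:330,::-1],(400,400),interpolation=2),cv2.resize(b.img[200:290,250:340,::-1],(400,400),interpolation=2)]))
E
```

```text
[462.16434478  31.62308302  94.23872134] [ 1.24773181 -0.24134373  0.25742989] 3.85 [[1.0, -0.002, -0.001], [0.001, -0.001, 1.0], [-0.002, -1.0, -0.001]]
```

View pics/p1.png

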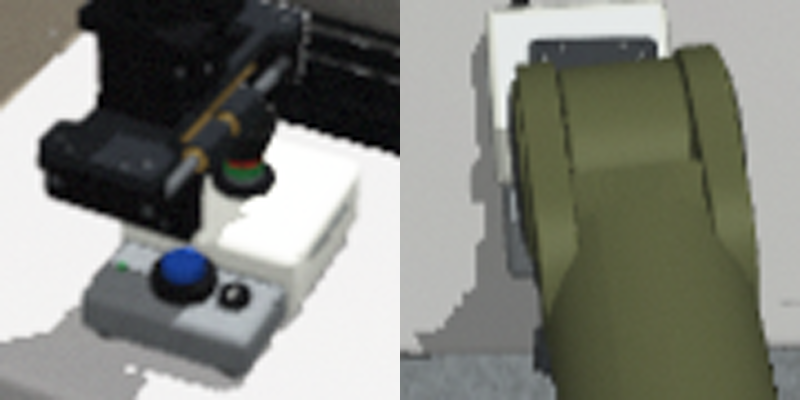

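>>> send_rows(
  commands=[
    [0, 8, -1, 0],
    [0, 8, 0, 0],
    [0, 3, 0, 0],
    [0, 2, 0, 0],
    [0, 2, 0, 0],
    [0, 1, 0, 0],
    [0, 1, 0, 0],
    [0, 0, 0, 0],
    [0, 0, 0, 0],
    [0, 0, 0, 0],
  ],
)

```text
time_s: 4.78
position: [462.8, 31.6, 69.6]
tool_rot: [-0.707, 0.0, 0.0, 0.707]
force: [-3.6, -0.1, 5.6]
width: 0.004
```

>>> send_rows(
  commands=[
    [0, 1, 0, 0],
    [0, 0.5, 0, 0],
    [0, 0, 0, 0],
    [0, 0, 0, 0],
    [0, 0, 0, 0],
  ],
)

```text
time_s: 5.2
position: [462.9, 31.6, 69.2]
tool_rot: [-0.707, 0.0, 0.0, 0.707]
force: [-6.6, -0.2, 16.2]
width: 0.003
```

```bash
python3 - <<'E'
from h import *
s=ctrl.sense();print(s["position"],s["force"],s["time_s"])
a=Cam("scene")
cv2.imwrite("pics/p2.png",cv2.resize(a.img[190:280,240:330,::-1],(600,600),interpolation=2))
E
```

```text
[462.9472519   31.63280226  69.24009497] [-6.59294018 -0.23467727 16.19827836] 5.2
```

View pics/p2.png

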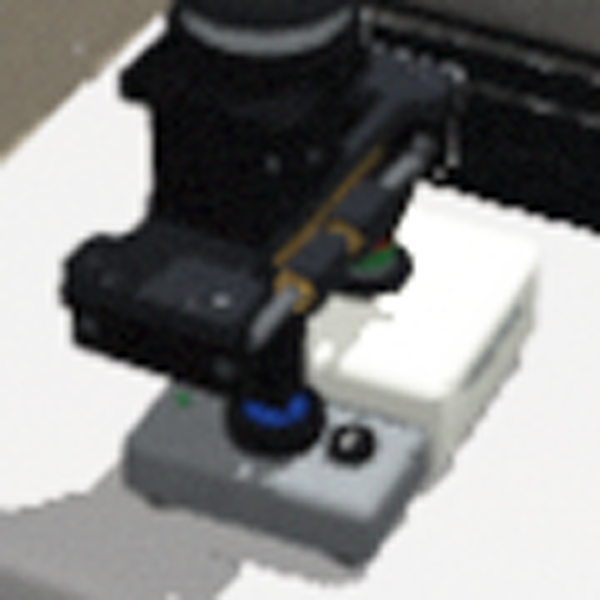

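>>> send_rows(
  commands=[
    [0, -4, 0, 0],
    [0, -6, 0, 0],
    [0, -10, 0, 0],
    [0, -20, 0, 0],
    [0, -25, 0, 0],
    [0, -25, -10, 0],
    [0, -20, -20, 0],
    [4, -10, -25, 0],
    [6, 0, -28, 0],
    [6, 0, -28, 0],
    [6, 0, -28, 0],
    [6, 0, -28, 0],
    [6, 0, -28, 0],
    [6, 0, -28, 0],
    [6, 0, -28, 0],
    [0, 0, -25, 0],
    [0, 0, -14, 0],
    [0, 0, 0, 0],
    [0, 0, 0, 0],
  ],
  jaw=50,
)

```text
time_s: 6.83
position: [508.8, -259.0, 188.2]
tool_rot: [0.707, -0.001, 0.001, -0.707]
force: [0.2, 0.3, 0.2]
width: 0.576
```

```bash
python3 - <<'E'
from h import *
s=ctrl.sense();print(s["position"],s["force"],s["time_s"])
a=Cam("scene");b=Cam("top")
cv2.imwrite("pics/q1.png",np.hstack([cv2.resize(a.img[190:310,250:450,::-1],(800,480),interpolation=2)]))
cv2.imwrite("pics/q2.png",np.hstack([cv2.resize(b.img[180:300,250:450,::-1],(800,480),interpolation=2)]))
print(blobs(a,(100,130,60),(130,255,255))[-2:])
E
```

```text
[ 508.80723686 -259.02402697  188.20068008] [0.24854638 0.25087844 0.16071749] 6.8333
[((np.float64(280.89), np.float64(249.43)), (np.int32(276), np.int32(246), np.int32(11), np.int32(8), np.int32(72))), ((np.float64(31.39), np.float64(295.65)), (np.int32(1), np.int32(276), np.int32(55), np.int32(40), np.int32(1247)))]
```

View pics/q1.png

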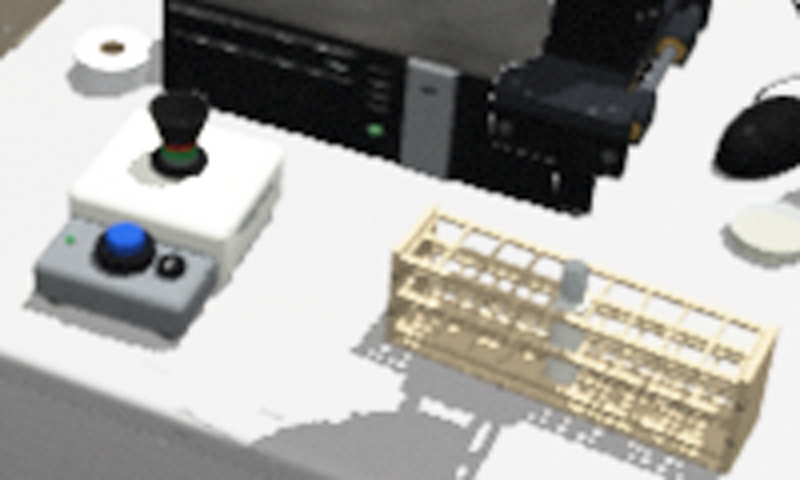

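View pics/q2.png

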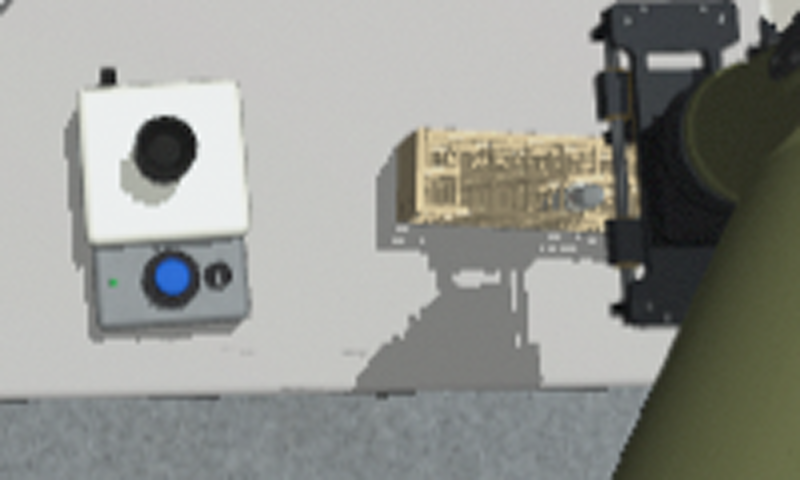

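>>> send_rows(
  commands=[
    [0, 10, 1, 0],
    [0, 20, 0, 0],
    [0, 20, 0, 0],
    [0, 14, 0, 0],
    [0, 10, 0, 0],
    [0, 7, 0, 0],
    [0, 5, 0, 0],
    [0, 2, 0, 0],
    [0, 0, 0, 0],
    [0, 0, 0, 0],
  ],
)

```text
time_s: 7.77
position: [509.5, -257.8, 100.6]
tool_rot: [0.707, 0.0, 0.0, -0.707]
force: [0.6, -0.4, -0.2]
width: 0.573
```

```bash
python3 - <<'E'
from h import *
s=ctrl.sense();print(s["position"],s["force"],s["time_s"])
a=Cam("scene");b=Cam("top")
cv2.imwrite("pics/r1.png",np.hstack([cv2.resize(a.img[200:300,345:445,::-1],(600,600),interpolation=2)]))
for z in(83,108):
  for x in (-25,0,25): print(z,x,((a.proj(s["position"]*[1,1,0]+[x,0,z])-[345,200])*6).round())
E
```

```text
[ 509.47697238 -257.76555411  100.64652425] [ 0.56596139 -0.39246041 -0.22411166] 7.7667
83 -25 [264. 417.]
83 0 [284. 381.]
83 25 [303. 347.]
108 -25 [271. 369.]
108 0 [291. 334.]
108 25 [310. 300.]
```

View pics/r1.png

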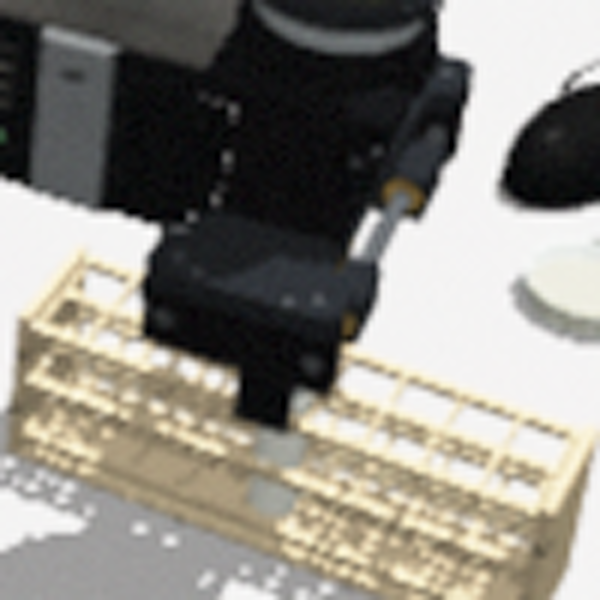

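>>> send_rows(
  commands=[
    [0, 0, 0, 0],
    [0, 0, 0, 0],
    [0, 0, 0, 0],
    [0, 0, 0, 0],
    [0, 0, 0, 0],
    [0, 0, 0, 0],
    [0, 0, 0, 0],
    [0, 0, 0, 0],
    [0, 0, 0, 0],
    [0, 0, 0, 0],
  ],
  jaw=0,
  grip_force=25,
)

```text
time_s: 8.7
position: [509.5, -257.4, 100.2]
tool_rot: [0.707, 0.0, 0.0, -0.707]
force: [2.0, -1.0, 0.2]
width: 0.181
```

>>> send_rows(
  commands=[
    [0, -3, 0, 0],
    [0, -6, 0, 0],
    [0, -10, 0, 0],
    [0, -12, 0, 0],
    [0, -14, 0, 0],
    [0, -16, 0, 0],
    [0, -16, 0, 0],
    [0, -16, 0, 0],
    [0, -16, 0, 0],
    [0, -12, 0, 0],
    [0, -6, 0, 0],
    [0, -3, 0, 0],
    [0, 0, 0, 0],
    [0, 0, 0, 0],
  ],
)

```text
time_s: 9.87
position: [508.6, -257.2, 229.5]
tool_rot: [-0.707, 0.0, 0.0, 0.707]
force: [-0.7, -0.4, -0.7]
width: 0.179
```

```bash
python3 - <<'E'
from h import *
s=ctrl.sense();print(s["position"],s["force"],s["time_s"],s["width"])
a=Cam("scene");b=Cam("top")
cv2.imwrite("pics/s1.png",np.hstack([cv2.resize(a.img[180:300,335:455,::-1],(600,600),interpolation=2)]))
for z in(0,-70,-85):print(z,((a.proj(s["position"]+[0,0,2+z])-[335,180])*5).round())
E
```

```text
[ 508.63203367 -257.23131817  229.52103725] [-0.70889302 -0.37852158 -0.66305141] 9.8667 0.17903503215709413
0 [321. 171.]
-70 [304. 292.]
-85 [300. 317.]
```

View pics/s1.png

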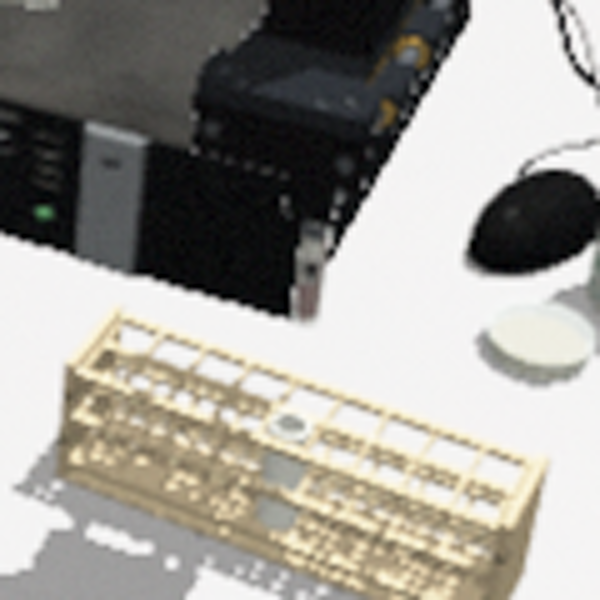

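>>> send_rows(
  commands=[
    [2, 0, 8, 0],
    [3, 0, 16, 0],
    [3, 0, 22, 0],
    [3, 0, 24, 0],
    [3, 0, 24, 0],
    [3, 0, 24, 0],
    [3, 0, 24, 0],
    [3, 0, 24, 0],
    [3, 0, 24, 0],
    [3, 0, 24, 0],
    [3, 0, 24, 0],
    [3, 0, 22, 0],
    [3, 0, 16, 0],
    [2, 0, 10, 0],
    [1, 0, 5, 0],
    [0, 0, 1, 0],
    [0, 0, 0, 0],
    [0, 0, 0, 0],
    [0, 0, 0, 0],
  ],
)

```text
time_s: 11.55
position: [550.0, 33.1, 230.2]
tool_rot: [0.707, -0.001, 0.001, -0.707]
force: [0.2, 0.1, 0.0]
width: 0.181
```

```bash
python3 - <<'E'
from h import *
s=ctrl.sense();print(s["position"],s["force"],s["time_s"],s["width"])
a=Cam("scene");b=Cam("top")
cv2.imwrite("pics/t1.png",np.hstack([cv2.resize(a.img[170:270,240:340,::-1],(600,600),interpolation=2)]))
for p in(s["position"]+[0,0,-84],s["position"]+[0,0,-60],[549.3,34.7,104]):print(((a.proj(p)-[240,170])*6).round())
E
```

```text
[549.98848091  33.08432545 230.17445771] [0.16588315 0.14277837 0.00688899] 11.55 0.18127067350134482
[331. 204.]
[331. 159.]
[327. 281.]
```

View pics/t1.png

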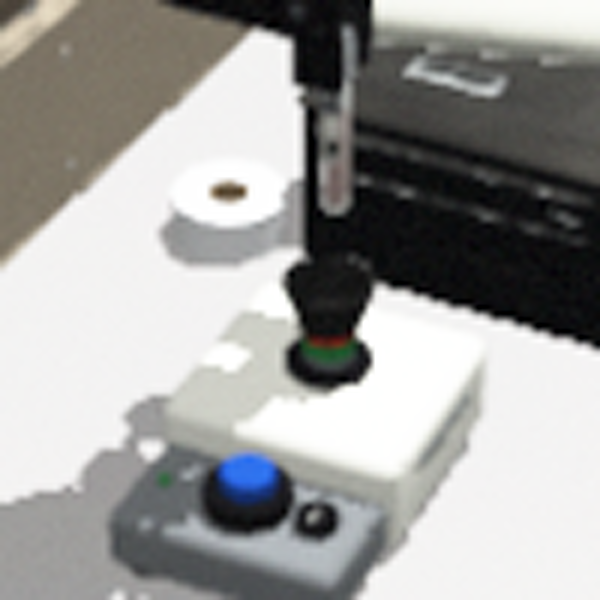

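>>> send_rows(
  commands=[
    [0, 5, 2, 0],
    [0, 10, 0, 0],
    [0, 10, 0, 0],
    [0, 10, 0, 0],
    [0, 8, 0, 0],
    [0, 6, 0, 0],
    [0, 4, 0, 0],
    [0, 2, 0, 0],
    [0, 0, 0, 0],
    [0, 0, 0, 0],
    [0, 0, 0, 0],
  ],
)

```text
time_s: 12.57
position: [550.4, 36.6, 175.6]
tool_rot: [-0.707, -0.0, -0.0, 0.707]
force: [0.8, 0.1, 0.2]
width: 0.181
```

```bash
python3 - <<'E'
from h import *
s=ctrl.sense();print(s["position"],s["force"],s["time_s"],s["width"])
a=Cam("scene");b=Cam("top")
cv2.imwrite("pics/t2.png",np.hstack([cv2.resize(a.img[180:250,260:330,::-1],(600,600),interpolation=2)]))
E
```

```text
[550.4018136   36.60542864 175.55327396] [0.78376548 0.11915158 0.15442832] 12.5667 0.18072711420182905
```

View pics/t2.png

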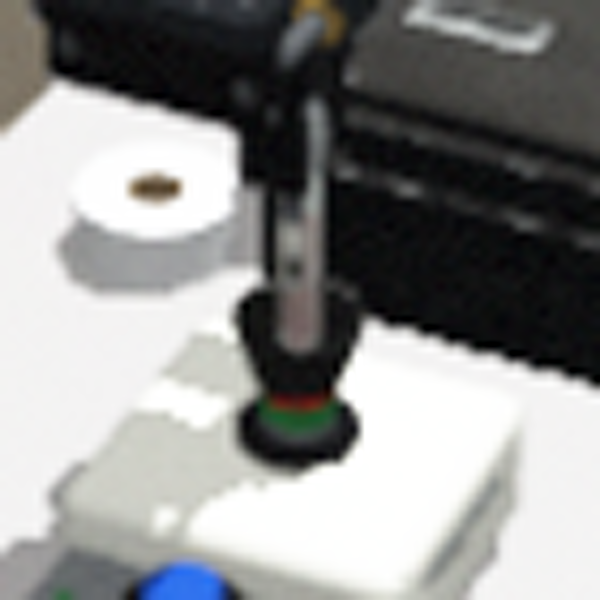

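>>> send_rows(
  commands=[
    [0, 1.5, 0, 0],
    [0, 1.5, 0, 0],
    [0, 1.5, 0, 0],
    [0, 0, 0, 0],
    [0, 0, 0, 0],
  ],
)

```text
time_s: 13.08
position: [550.3, 36.6, 170.9]
tool_rot: [-0.707, -0.0, -0.0, 0.707]
force: [0.1, 0.1, 2.9]
width: 0.179
```

>>> send_rows(
  commands=[
    [0, 1, 0, 0],
    [0, 0.5, 0, 0],
    [0, 0, 0, 0],
    [0, 0, 0, 0],
  ],
)

```text
time_s: 13.42
position: [550.3, 36.6, 169.3]
tool_rot: [-0.707, -0.0, -0.0, 0.707]
force: [0.4, -0.8, 3.1]
width: 0.181
```

>>> send_rows(
  commands=[
    [0, 1, 0, 0],
    [0, 1, 0, 0],
    [0, 1, 0, 0],
    [0, 0, 0, 0],
    [0, 0, 0, 0],
  ],
)

```text
time_s: 13.83
position: [550.2, 36.6, 166.2]
tool_rot: [-0.707, -0.0, -0.0, 0.707]
force: [1.6, 0.3, 5.4]
width: 0.178
```

>>> send_rows(
  commands=[
    [0, 1, 0, 0],
    [0, 1, 0, 0],
    [0, 1, 0, 0],
    [0, 0, 0, 0],
    [0, 0, 0, 0],
  ],
)

```text
time_s: 14.25
position: [550.3, 36.6, 163.4]
tool_rot: [-0.707, -0.0, -0.0, 0.707]
force: [0.6, -0.0, 6.1]
width: 0.18
```

```bash
python3 - <<'E'
from h import *
s=ctrl.sense();print(s["position"],s["force"],s["time_s"],s["width"])
a=Cam("scene");b=Cam("top")
cv2.imwrite("pics/t3.png",np.hstack([cv2.resize(a.img[200:240,275:315,::-1],(600,600),interpolation=2)]))
E
```

```text
[550.27212096  36.57195868 163.37603902] [ 6.16111947e-01 -2.69914104e-04  6.08910611e+00] 14.25 0.18009123959974616
```

View pics/t3.png

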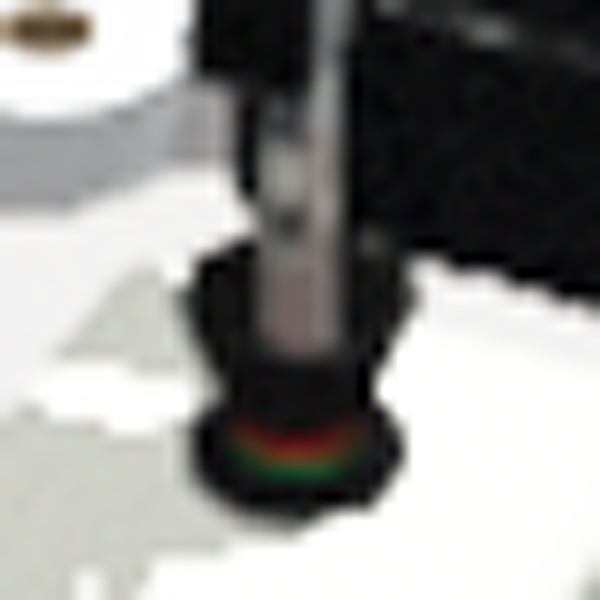

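>>> send_rows(
  commands=[
    [0, 0.8, 0, 0],
    [0, 0.7, 0, 0],
    [0, 0, 0, 0],
    [0, 0, 0, 0],
  ],
)

```text
time_s: 14.68
position: [550.3, 36.6, 162.0]
tool_rot: [-0.707, -0.0, -0.0, 0.707]
force: [0.5, 0.8, 7.5]
width: 0.181
```

```bash
python3 - <<'E'
from h import *
s=ctrl.sense();print(s["position"],s["force"],s["time_s"],s["width"])
a=Cam("scene")
cv2.imwrite("pics/t4.png",np.hstack([cv2.resize(a.img[200:240,275:315,::-1],(600,600),interpolation=2)]))
a0=cv2.imread("pics/scene0.png")[:,:,::-1]
for im in(a0,a.img):
    print()
    for r in range(219,235): print(r,im[r,293:296].mean(0).round().tolist())
# vertical edge shift: gradient of cup left/right outline
for im in (a0,a.img):
    d=(im.max(2)<90)
    print([(r,np.flatnonzero(d[r,280:297]).min()+280 if d[r,280:297].any() else None) for r in range(208,236)])
E
```

```text
[550.3334296   36.55927726 162.00277727] [0.51961102 0.83025016 7.45343707] 14.6833 0.18144797773666413

219 [29.0, 30.0, 28.0]
220 [33.0, 34.0, 32.0]
221 [28.0, 26.0, 26.0]
222 [15.0, 16.0, 16.0]
223 [17.0, 18.0, 18.0]
224 [17.0, 18.0, 17.0]
225 [17.0, 18.0, 16.0]
226 [61.0, 18.0, 17.0]
227 [82.0, 43.0, 25.0]
228 [37.0, 73.0, 36.0]
229 [33.0, 80.0, 44.0]
230 [50.0, 74.0, 59.0]
231 [50.0, 54.0, 56.0]
232 [20.0, 21.0, 22.0]
233 [15.0, 14.0, 15.0]
234 [64.0, 66.0, 62.0]

219 [110.0, 97.0, 95.0]
220 [113.0, 99.0, 96.0]
221 [110.0, 97.0, 94.0]
222 [110.0, 97.0, 94.0]
223 [90.0, 81.0, 80.0]
224 [34.0, 33.0, 32.0]
225 [16.0, 16.0, 15.0]
226 [19.0, 21.0, 21.0]
227 [17.0, 15.0, 17.0]
228 [17.0, 17.0, 16.0]
229 [60.0, 18.0, 17.0]
230 [84.0, 38.0, 23.0]
231 [47.0, 45.0, 27.0]
232 [19.0, 22.0, 20.0]
233 [16.0, 16.0, 18.0]
234 [70.0, 70.0, 68.0]
[(208, np.int64(291)), (209, np.int64(291)), (210, np.int64(291)), (211, np.int64(291)), (212, np.int64(291)), (213, np.int64(291)), (214, np.int64(289)), (215, np.int64(288)), (216, np.int64(288)), (217, np.int64(288)), (218, np.int64(288)), (219, np.in
[... 243 characters left out ...]
64(288)), (231, np.int64(288)), (232, np.int64(289)), (233, np.int64(290)), (234, np.int64(293)), (235, None)]
[(208, np.int64(291)), (209, np.int64(291)), (210, np.int64(291)), (211, np.int64(291)), (212, np.int64(291)), (213, None), (214, None), (215, np.int64(293)), (216, np.int64(291)), (217, np.int64(289)), (218, np.int64(288)), (219, np.int64(288)), (220, np.int64(287)), (221, np.int64(288)), (222, np.int64(288)), (223, np.int64(289)), (224, np.int64(289)), (225, np.int64(289)), (226, np.int64(289)), (227, np.int64(289)), (228, np.int64(288)), (229, np.int64(288)), (230, np.int64(288)), (231, np.int64(288)), (232, np.int64(289)), (233, np.int64(290)), (234, np.int64(293)), (235, None)]
```

View pics/t4.png

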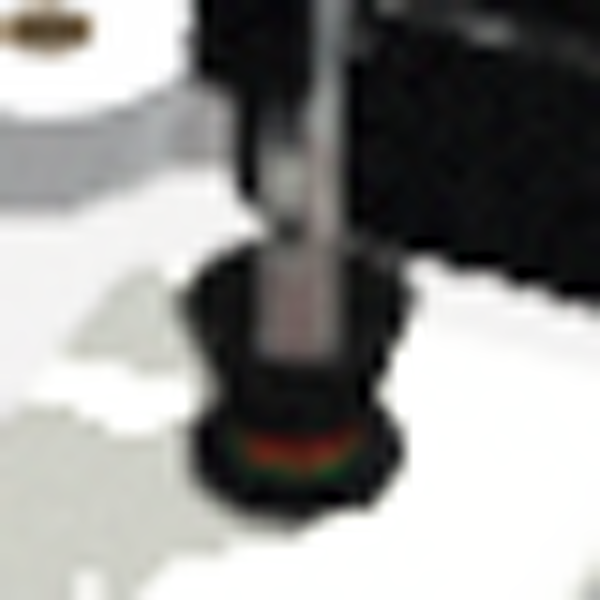

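```bash
cat > tr.py <<'E'
from h import *
def meas():
    a=Cam("scene");s=ctrl.sense()
    a0=cv2.imread("pics/scene0.png")[:,:,::-1].astype(float);im=a.img.astype(float)
    k=np.linalg.norm(a.proj([549.5,35,75])-a.proj([549.5,35,65]))/10
    # travel per column from rising edge of red (red minus blue), half-max crossing
    out=[]
    for c in range(292,298):
        def edge(I,lo,hi):
            p=(I[:,c,0]-I[:,c,2]);r=np.arange(lo,hi)
            pk=lo+np.argmax(p[lo:hi]);h=30
            j=next(j for j in range(lo,pk+1) if p[j]>=h)
            return j-1+(h-p[j-1])/(p[j]-p[j-1])
        out.append(edge(im,222,233)-edge(a0,222,233))
    print('px/mm',k.round(3),'travel',(np.array(out)/k).round(1),np.median(out)/k, s["position"].round(2),s["force"].round(1),s["time_s"])
E
python3 -c "
from tr import *
for i in range(4): meas()"
```

```text
px/mm 0.291 travel [10.4 10.3 10.4 10.7 10.4 10.2] 10.356023126852161 [550.32  36.59 162.02] [-0.9 -0.4  6.1] 14.7833
px/mm 0.291 travel [10.3 10.2 10.4 11.  10.4 10. ] 10.33563060489488 [550.33  36.55 162.02] [ 0.9 -0.7  6.6] 14.8333
px/mm 0.291 travel [10.3 10.4 10.3 10.8 10.3 10.3] 10.290995692787275 [550.31  36.57 162.02] [-0.2 -0.1  6.1] 14.8833
px/mm 0.291 travel [10.1 10.3 10.5 10.9 10.5  9.9] 10.386712350470937 [550.32  36.56 162.01] [-0.6  0.9  6.6] 14.9333
```

>>> send_rows(
  commands=[
    [0, -0.5, 0, 0],
    [0, 0, 0, 0],
    [0, 0, 0, 0],
    [0, 0, 0, 0],
    [0, 0, 0, 0],
    [0, 0, 0, 0],
  ],
)

```text
time_s: 15.43
position: [550.3, 36.6, 162.5]
tool_rot: [-0.707, -0.0, -0.0, 0.707]
force: [0.4, 0.3, 6.0]
width: 0.177
```

```bash
python3 -c "
from tr import *
for i in range(6): meas()
a=Cam('scene');b=Cam('top')
cv2.imwrite('pics/u1.png',cv2.resize(a.img[160:310,240:460,::-1],(800,545),interpolation=2))"
```

```text
px/mm 0.291 travel [10.3 10.   9.9 10.1 10.4  9.9] 10.057355068011105 [550.32  36.56 162.5 ] [-0.2  0.5  5.9] 15.4833
px/mm 0.291 travel [10.2 10.1 10.  10.3 10.3 10.2] 10.203470378119821 [550.35  36.58 162.52] [-0.2  0.3  5.9] 15.5333
px/mm 0.291 travel [10.3  9.9  9.9 10.3 10.2 10.1] 10.158849078060905 [550.33  36.57 162.5 ] [1.  0.3 6.1] 15.5833
px/mm 0.291 travel [10.3 10.   9.9 10.3 10.2 10.3] 10.24090201571484 [550.32  36.55 162.5 ] [-0.3  0.2  5.6] 15.6333
px/mm 0.291 travel [10.5 10.  10.  10.2 10.2 10.2] 10.180970675522138 [550.33  36.58 162.51] [1.1 0.1 6.8] 15.6833
px/mm 0.291 travel [10.3 10.   9.9 10.4 10.3 10.2] 10.235582830198721 [550.34  36.59 162.52] [-0.1  0.   7. ] 15.7333
```

View pics/u1.png

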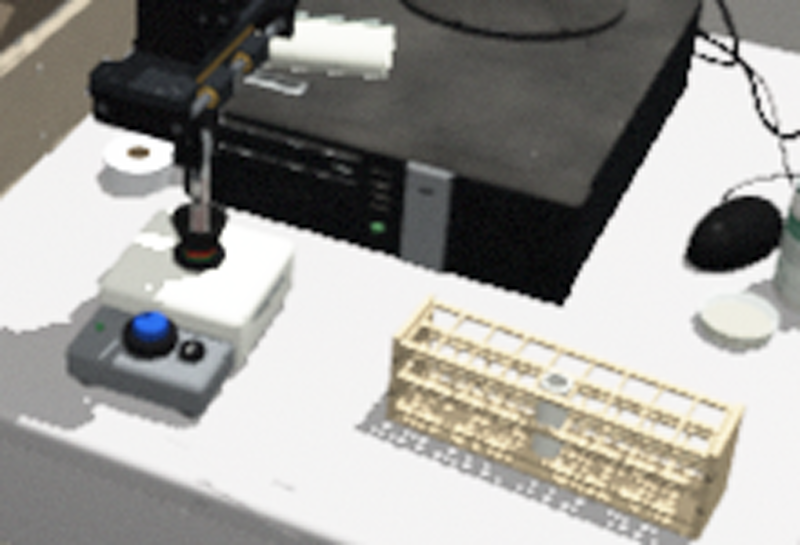

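>>> send_rows(
  commands=[
    [0, 0, 0, 0],
    [0, 0, 0, 0],
    [0, 0, 0, 0],
    [0, 0, 0, 0],
    [0, 0, 0, 0],
    [0, 0, 0, 0],
    [0, 0, 0, 0],
    [0, 0, 0, 0],
    [0, 0, 0, 0],
    [0, 0, 0, 0],
    [0, 0, 0, 0],
    [0, 0, 0, 0],
    [0, 0, 0, 0],
    [0, 0, 0, 0],
    [0, 0, 0, 0],
    [0, 0, 0, 0],
    [0, 0, 0, 0],
    [0, 0, 0, 0],
    [0, 0, 0, 0],
    [0, 0, 0, 0],
  ],
)

```text
time_s: 17.5
position: [550.3, 36.6, 162.5]
tool_rot: [-0.707, -0.0, -0.0, 0.707]
force: [0.4, 0.3, 7.0]
width: 0.181
```

>>> send_rows(
  commands=[
    [0, 0, 0, 0],
    [0, 0, 0, 0],
    [0, 0, 0, 0],
    [0, 0, 0, 0],
    [0, 0, 0, 0],
    [0, 0, 0, 0],
    [0, 0, 0, 0],
    [0, 0, 0, 0],
    [0, 0, 0, 0],
    [0, 0, 0, 0],
    [0, 0, 0, 0],
    [0, 0, 0, 0],
    [0, 0, 0, 0],
    [0, 0, 0, 0],
    [0, 0, 0, 0],
    [0, 0, 0, 0],
    [0, 0, 0, 0],
    [0, 0, 0, 0],
    [0, 0, 0, 0],
    [0, 0, 0, 0],
  ],
)

```text
time_s: 19.17
position: [550.3, 36.6, 162.5]
tool_rot: [-0.707, -0.0, -0.0, 0.707]
force: [-0.1, -0.2, 7.1]
width: 0.18
```

>>> send_rows(
  commands=[
    [0, 0, 0, 0],
    [0, 0, 0, 0],
    [0, 0, 0, 0],
    [0, 0, 0, 0],
    [0, 0, 0, 0],
    [0, 0, 0, 0],
    [0, 0, 0, 0],
    [0, 0, 0, 0],
    [0, 0, 0, 0],
    [0, 0, 0, 0],
  ],
)

```text
time_s: 20.0
position: [550.3, 36.5, 162.5]
tool_rot: [-0.707, -0.0, -0.0, 0.707]
force: [0.2, 0.3, 5.4]
width: 0.176
```

```bash
python3 -c "
from tr import *
meas()
a=Cam('scene')
cv2.imwrite('pics/v1.png',cv2.resize(a.img[170:250,260:340,::-1],(600,600),interpolation=2))"
```

```text
px/mm 0.291 travel [10.3 10.1  9.9 10.2 10.2 10.4] 10.218254633665532 [550.34  36.56 162.52] [0.  0.3 5.8] 20.05
```

View pics/v1.png

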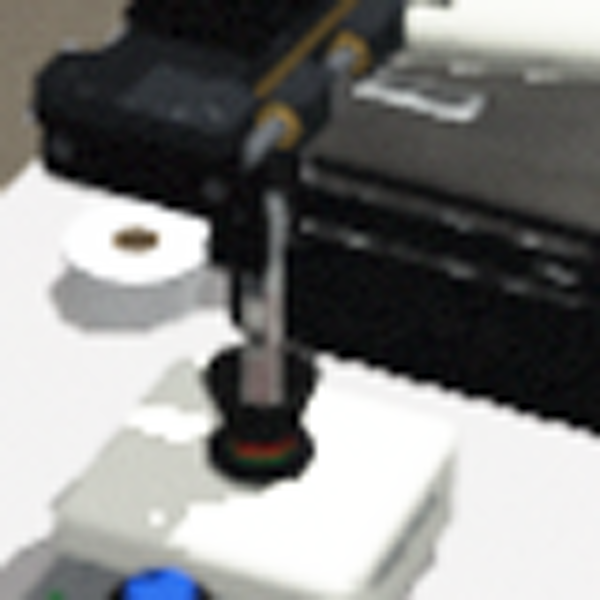

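The tube stands upright in the cup, with the red and some green of the stem above the collar. The hold has lasted over 4 s and is steady.

```bash
python3 -c "
from rig import ctrl
print(ctrl.sign_off())"
```

```text
the job is handed in; nothing more can be done
None
```

The job is done and handed in at about 20 s, with the arm still gripping the tube and holding the cup down.

- **Button:** I pressed it until it met its stop (16 N at the wrist, fingertips at about 52 mm). Afterwards the camera showed the blue cap back at its rest size and position.
- **Tube:** I gripped it by the cap with 25 N, lifted it straight out of the rack and set it in the cup. The pictures show it upright. The rack looked unmoved in the later pictures. I steered clear of the other things but did not measure whether any had shifted.
- **Cup:** I held it at constant height for over 4 s. The checks of how far down it is do not fully agree:
  - Wrist force averaged about 6.2 N, which gives about 8 mm.
  - The arm's height change since contact gives about 8 to 8.5 mm.
  - The shift of the red mark in the camera image gives about 10 mm, at a coarse 0.29 pixels per mm.

  All of these are near the middle of the 5–13 mm green band and well short of the 18 mm stop.

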